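Set the focus ring of the blue sample camera to its red index mark

ROBOT

A 6-joint arm with a two-finger parallel gripper is mounted at the origin on a cart in front of the work surface, level with it; the furniture and walls round the work are solid. World frame = base frame: x ahead of the robot, y to its left, z up, the work surface at z = 0. Lengths are in mm, angles in degrees, forces in N, time in s.
With the tool pointing down it reaches from about 350 to 850 mm from the base axis. Payload 8.1 kg.
Tool frame: the origin (TCP) lies between the finger pads; the fingertips stand 8 mm ahead of it and the grasp point (between the pads) lies 11 mm behind it (r.tip_extent is the distance from the TCP to the fingertips, in mm); z points along the fingers, y is the direction in which the jaws open and shut (so a half turn about z gives the same grasp; the last joint's range is limited). The gripper opens to 85 mm and grips with 20 to 120 N. Pads are 22 mm wide; open, the fingers measure 114 mm over their backs; the gripper's body (76 mm by 85 mm) begins 54 mm behind the grasp point. The pads swing forward as they close: fully open they stand 13 mm farther back than shut.
Start: joints at [68.446, 7.471, 85.268, -0, 87.261, -4.893], TCP at [172.009, 574.82, 239.292] pointing down, gripper open.
Joint ranges: [-169.43, 169.43], [-51.17, 129.36], [1.28, 143.12], [-76.62, 256.62], [0, 156.53], [-152.29, 152.29]. Speed limits (degrees/s): [136.94, 136.94, 159.86, 180, 180, 180].

INTERFACE

Orientations are given as [roll, pitch, yaw] about the fixed x, y, z axes, in that order (R = Rz(yaw) Ry(pitch) Rx(roll)).
In Python, from bench import sensors, viewer, hand_in, r gives the robot as it stands. The module is installed in compiled form; this text tells all that it offers.
- The arm moves only by the tool move_arm, never from a script. Its argument "rows" is a list that holds one entry, the list of rows, each a list of 6 numbers: the shift along the tool's x, y, z in m, then the turn, a rotation vector about the tool's x, y, z in degrees. In form: [[[tx, ty, tz, rx, ry, rz], ...]]. A call has 1 to 20 rows; each row is the pose to reach, as a shift and turn from the pose commanded when the call began, along the tool's axes at that moment; what a row does not reach only later rows make up. A row lasts 1/10 s, in which the tool goes at most 50 mm and 8.59 degrees, less where a joint would pass 70% of its speed; a pose out of reach is approached as far as the arm can. A call with a gripper value outside its range is refused whole. "grip" is the opening, from 0 (shut) to 1 (fully open), set as the call begins (left out, the last holds). The fingers move at their own pace and stop on an object; "newtons" is the grip in N (left out, the last holds). Time passes only in rows, so rows that repeat a pose let the fingers close. It gives the time, the measured TCP pose, the force and the opening at its end, in the units of the state.
- sensors.sense(): the state, without advancing time (a new reading comes with each control period).
- viewer.snapshot(name): name is "scene" or "side" or "wrist"; returns a dict with "color" (480x640x3 uint8, red, green, blue), "camera_matrix" (3x3 intrinsics, pixels), "R" (3x3) and "t" (3): a world point X has camera coordinates R X + t. Camera axes: x right, y down, z forward; pixel columns grow to the right and rows downward; lengths in mm; the calibration is good to about 2 mm. A picture is of the moment at which its call begins. There is no depth.
- hand_in(): hands the job in, once; it reports no verdict.
The state is a dict: "time": time; "joint_pos": joint angles; "qd": joint speeds; "joint_efforts": joint torques, N m; "tool_pos": TCP position; "tcp_rot": TCP orientation; "ft_force": force on the tool from outside, world axes, zero at the start; "wrist_torque": the same for the moment, N m; "finger_gap": finger opening in mm.
Only numpy, scipy, OpenCV 4.12 (cv2) and the standard library are available. Lean on these libraries where they do the work, as an engineer would, in place of code of your own. Each camera call takes 0.05 s, during which the arm holds its last target.

TASK

Two small cameras stand on the bench with their lenses looking up. Turn the black focus ring of the camera with the blue housing until the white line on the ring points at the red index mark on the grey collar below it, then let go of it. Do not turn the ring of the camera with the white housing.

Things in the scene. Friction and masses are not known exactly. Their poses are not given: they have to be found in the camera images.
- blue_ring (a joint): Blue camera's focus ring: black, round, ribbed, 52 mm across, 36 mm tall, upright axis, dark lens in its top, one white line 5 mm wide across its top rim and down its side. Rad: 0 = line at the red mark, positive = counter-clockwise from above. Starts between -1.3 and -0.6; turns from -1.8 to 1.2 with no stop or click at the mark, friction 0.06 N m, stays where left.
- blue_ring_grip (a point): Point on the axis of the blue camera's ring at grip height, 70 mm above the worktop. The ring reaches from 23 mm below it to 13 mm above; grip it across its 52 mm from above, in any direction. The grey collar's flat top (86 mm across) is 24 mm below. Camera (foot 116 x 96 mm, blue housing 88 x 88 mm) is bolted down. Axes: z up, -x from the axis to the red mark.
- blue_ring_mark (a point): Red index mark of the blue camera, 14 x 7 mm, on top of the grey collar, its middle 35.5 mm out from the ring's axis and 47 mm above the worktop; the other marks on the collar are thin and black. It does not move with the ring.
- white_ring_line (a point): White line on the top rim of the other camera's focus ring (white housing, otherwise identical), 20 mm out from that ring's axis and 83 mm above the worktop. That ring must not be turned.
Mind the look-alikes: they are no part of the job. Leave any purple look-alike of the part that bears blue_ring alone.

How it is judged (in metres and radians):
At the end, for the whole second after the job is handed in: The blue camera's focus ring is at rest with its white line within 12 degrees (0.21 rad) of the red index mark, either side (value of joint blue_ring between -0.21 and 0.21 rad and velocity of joint blue_ring between -0.05 and 0.05 rad/s); the robot touches nothing.
It fails at once if the focus ring of the white camera is turned (by more than about 14 degrees) (distance of white_ring_line from where it was at the start of the episode above 0.005 m).
It also fails if it takes over 32 s, if anything falls off the work surface, if the arm or the gripper's body presses on something with over 40 N, if the wrist force passes 120 N, or if a joint passes its speed limit or range.

## Working session

There is one attempt and no reset: what is moved stays moved. The work goes in short steps, Python scripts to look and compute and a tool call to move; the robot and the scene stay as the last step left them, time stands still between calls to the robot, and variables do not carry over. Pictures are saved under pics/ and viewed, and the job is handed in when it is done.

Besides the shell and the picture viewer there is one more tool, called after "Emit:" as name([rows], argument=value, ...), one row to a line, values as JSON. move_arm: Moves the arm, as the interface text tells. Its arguments: {"type":"object","properties":{"rows":{"type":"array","items":{"type":"array","items":{"type":"array","items":{"type":"number"}}}},"grip":{"type":"number"},"newtons":{"type":"number"}},"required":["rows"]}

```bash
mkdir -p pics
cat > h.py <<'E'
import numpy as np, cv2, json
from bench import sensors, viewer, r
def snap(n,f):
    s=viewer.snapshot(n); cv2.imwrite('pics/'+f+'.png',s['color'][:,:,::-1])
    np.savez('pics/'+f+'.npz',**{k:np.array(s[k]) for k in('color','camera_matrix','R','t')}); return s
def pix2w(f,u,v,z):
    s=np.load('pics/'+f+'.npz');K,R,t=s['camera_matrix'],s['R'],s['t'].ravel()
    d=R.T@np.linalg.inv(K)@np.array([u,v,1.]);c=-R.T@t
    return c+d*(z-c[2])/d[2]
def proj(f,X):
    s=np.load('pics/'+f+'.npz');p=s['camera_matrix']@(s['R']@np.array(X,float)+s['t'].ravel());return p[:2]/p[2]
def crop(f,u,v,w,h,k,o):
    im=cv2.imread('pics/'+f+'.png');c=im[max(0,v):v+h,max(0,u):u+w];cv2.imwrite('pics/'+o+'.png',cv2.resize(c,None,fx=k,fy=k,interpolation=cv2.INTER_CUBIC))
E
python3 - <<'E'
from h import *
snap('scene','s0');snap('side','d0');snap('wrist','w0');print(sensors.sense())
E
```

```text
{'time': 0.15, 'joint_pos': array([ 6.84461918e+01,  7.50605944e+00,  8.53141562e+01, -2.12069052e-03,
        8.72629796e+01, -4.89209874e+00]), 'qd': array([ 0.0071317 ,  0.06118904, -0.21148446, -0.07530586, -0.01116285,
       -0.01933995]), 'joint_efforts': array([ 1.91015912e-03, -5.70065653e+01, -5.01156127e+01, -1.18391258e-04,
        9.50045593e-03,  6.39289667e-06]), 'tool_pos': array([171.86106428, 574.42728877, 238.4837018 ]), 'tcp_rot': array([-1.79916927e+02, -4.98443616e-03,  1.63338390e+02]), 'ft_force': array([ 0.00327128,  0.38546817, -0.02998598]), 'wrist_torque': array([-0.0105805 , -0.01443431, -0.09089367]), 'finger_gap': 85.45347495564077}
```

View pics/s0.png

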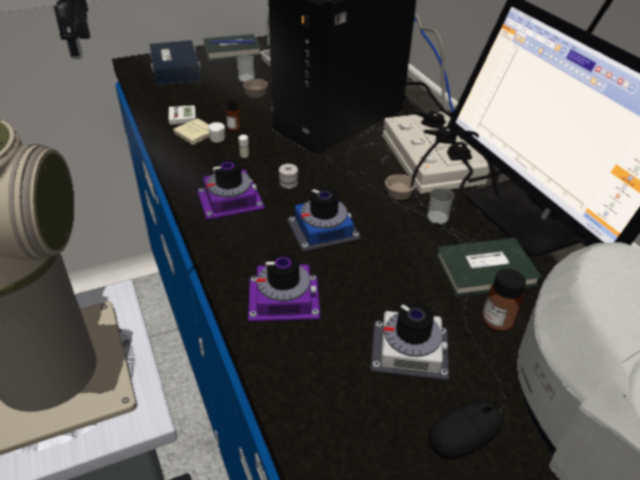

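View pics/d0.png

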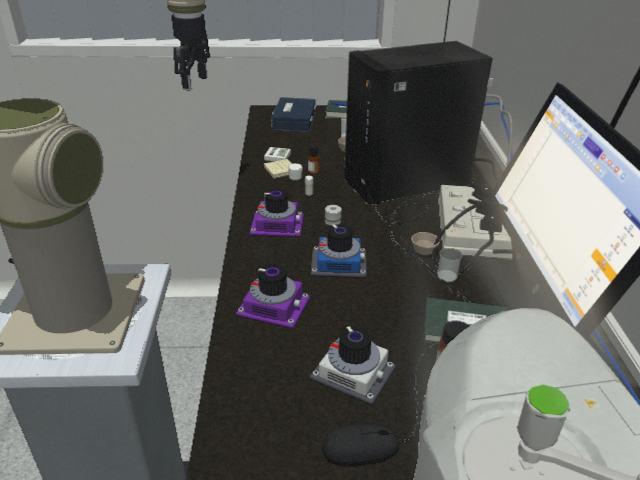

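View pics/w0.png

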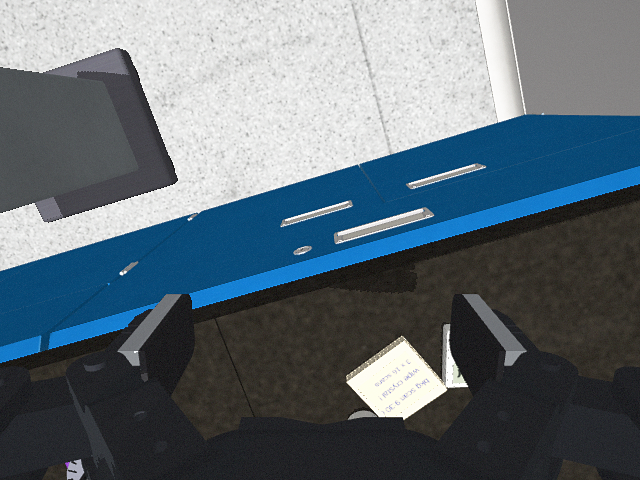

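The scene and side pictures show the blue camera at about (323,215) and (340,250). Two purple look-alikes and the white camera stand apart from it. I'll enlarge the blue one.

Run:
```python
from h import *
crop('s0',280,170,90,80,8,'s0c');crop('d0',295,210,85,75,8,'d0c')
a=cv2.imread('pics/s0c.png');b=cv2.imread('pics/d0c.png')
for f in('s0','d0'):
    s=np.load(f'pics/{f}.npz');print((-s['R'].T@s['t'].ravel()).round())
```

```text
[ 132. -650.  737.]
[ 423. -864.  733.]
```

View pics/s0c.png

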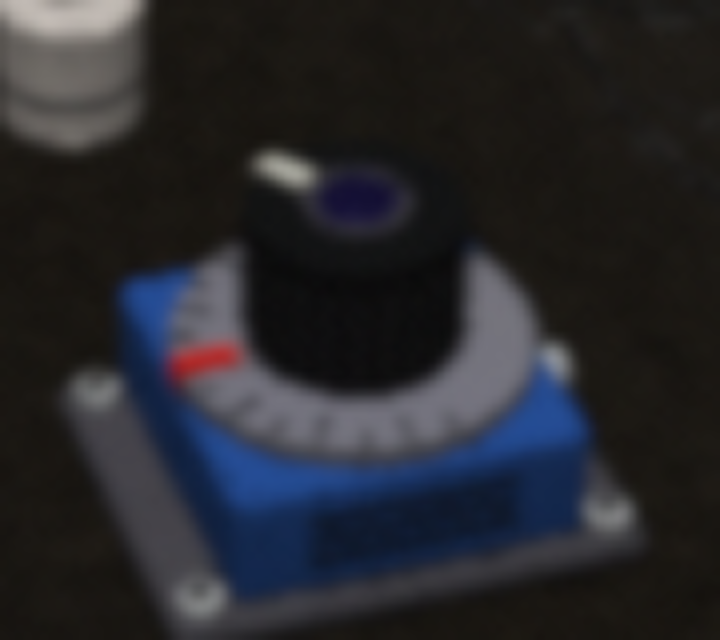

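View pics/d0c.png

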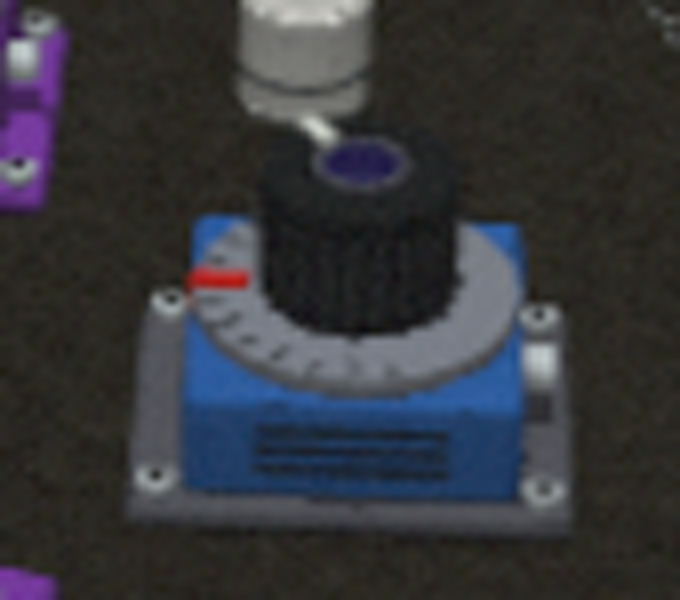

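Run:
```python
from h import *
P={'s0':dict(c=(325,194.7),l=(312.8,190.4),m=(305.9,215.1)),'d0':dict(c=(340.1,230.3),l=(334,225.4),m=(322.5,245))}
for f,p in P.items():
    c=pix2w(f,*p['c'],83);l=pix2w(f,*p['l'],83);m=pix2w(f,*p['m'],47)
    a=lambda v:np.degrees(np.arctan2(v[1],v[0]))
    print(f,c.round(1),l.round(1),m.round(1),'r',np.hypot(*(l-c)[:2]).round(1),np.hypot(*(m-c)[:2]).round(1),a(l-c),a(m-c))
```

```text
s0 [508.5 153.8  83. ] [493.1 174.4  83. ] [471.  153.7  47. ] r 25.7 37.5 126.79615324075074 -179.81248424135478
d0 [508.5 148.1  83. ] [497. 167.  83.] [473. 148.  47.] r 22.2 35.5 121.23479010120663 -179.9104165714957
```

Run:
```python
from h import *
for f,u,v,z in [('d0',363,195,0),('d0',348,170,0),('d0',276,195,83),('d0',272,272,83),('d0',354,338,83),('d0',333,210,30),('d0',425,240,30),('d0',450,255,60),('d0',440,215,50),('d0',347,52,300),('s0',283,265,83),('s0',228,168,83)]: print(f,u,v,pix2w(f,u,v,z).round())
print(sensors.sense()['tool_pos'])
```

```text
d0 363 195 [588. 443.   0.]
d0 348 170 [560. 582.   0.]
d0 276 195 [374. 296.  83.]
d0 272 272 [374.   8.  83.]
d0 354 338 [ 511. -172.   83.]
d0 333 210 [504. 319.  30.]
d0 425 240 [698. 189.  30.]
d0 450 255 [727.  90.  60.]
d0 440 215 [742. 260.  50.]
d0 347 52 [550. 644. 300.]
s0 283 265 [371.   8.  83.]
s0 228 168 [371. 303.  83.]
[171.86106428 574.42728877 238.4837018 ]
```

Emit:
move_arm([
  [[-0.037,-0.026,0,0,0,3.6],[-0.074,-0.052,0,0,0,7.2],[-0.111,-0.078,0,0,0,10.8],[-0.148,-0.104,0,0,0,14.4],[-0.185,-0.129,0,0,0,18],[-0.222,-0.155,0,0,0,21.6],[-0.259,-0.181,0,0,0,25.2],[-0.296,-0.207,0,0,0,28.8],[-0.333,-0.233,0,0,0,32.4],[-0.37,-0.258,0,0,0,36],[-0.407,-0.284,0,0,0,39.6],[-0.443,-0.31,0,0,0,43.3],[-0.443,-0.31,0,0,0,43.3],[-0.443,-0.31,0,0,0,43.3],[-0.443,-0.31,0,0,0,43.3]],
], grip=1)

```text
time: 1.65
tool_pos: [506.9, 151.4, 239.0]
tcp_rot: [-180.0, -0.0, 120.1]
ft_force: [0.2, 0.1, -0.1]
finger_gap: 85.3
```

Run:
```python
from h import *
snap('wrist','w1');s=sensors.sense();print(s['time'],s['tool_pos'],s['tcp_rot'],s['joint_pos'])
print(proj('w1',[508.5,151,83]),proj('w1',[473,151,47]))
```

```text
1.7 [506.86667537 151.78403223 239.10552704] [-1.79980220e+02 -2.81513640e-02  1.20136003e+02] [ 1.11039202e+01 -3.51259715e+00  9.65254067e+01  2.01897691e-02
  8.70150692e+01 -1.90331444e+01]
[324.53914849 213.75695908] [284.17353865 180.29542287]
```

View pics/w1.png

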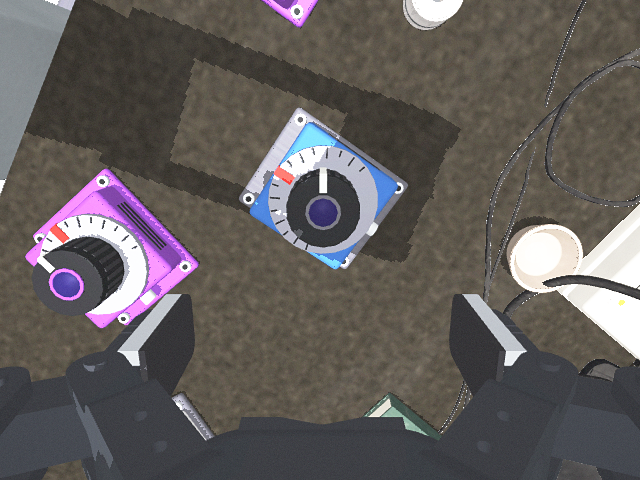

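The wrist picture shows the blue camera clearly: lens centre at (323,212), white line outer end near (323,169), red mark middle near (284,176).

Run:
```python
from h import *
c=pix2w('w1',323,211.5,83);l=pix2w('w1',323,181,83);m=pix2w('w1',284,175.5,47)
a=lambda v:np.degrees(np.arctan2(v[1],v[0]))
print(c,l,m,np.hypot(*(l-c)[:2]),np.hypot(*(m-c)[:2]),a(l-c),a(m-c))
crop('w1',240,100,170,170,4,'w1c')
```

```text
[506.76584262 151.85137425  83.        ] [496.04645336 170.24763072  83.        ] [471.10894804 154.1552521   47.        ] 21.29149027303766 35.73124660934576 120.22910088838053 176.3031204924984
```

View pics/w1c.png

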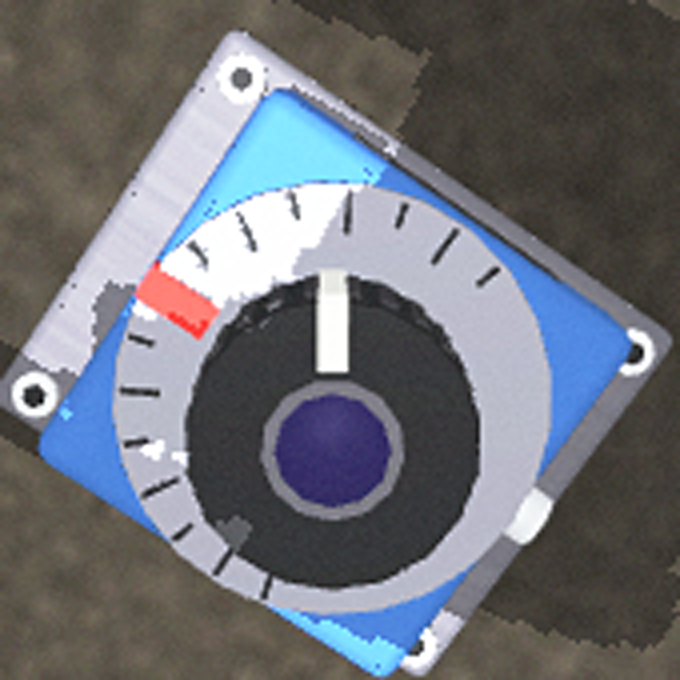

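Emit:
move_arm([
  [[0,0,0.03,0,0,0],[0,0,0.06,0,0,0],[0,0,0.09,0,0,0],[0,0,0.115,0,0,0],[0,0,0.135,0,0,0],[0,0,0.155,0,0,0],[0,0,0.17,0,0,0],[0,0,0.178,0,0,0],[0,0,0.178,0,0,0],[0,0,0.178,0,0,0],[0,0,0.178,0,0,0]],
])

```text
time: 2.8
tool_pos: [508.5, 151.1, 62.6]
tcp_rot: [179.9, 0.0, 120.0]
ft_force: [0.2, 0.5, 0.4]
finger_gap: 85.4
```

Run:
```python
from h import *
snap('wrist','w2');snap('side','d2');crop('d2',260,130,160,150,4,'d2c')
s=sensors.sense();print(s['tool_pos'],s['ft_force'])
```

```text
[508.32665123 150.96290821  62.35241442] [-0.9786327   0.48479057  0.03983352]
```

View pics/w2.png

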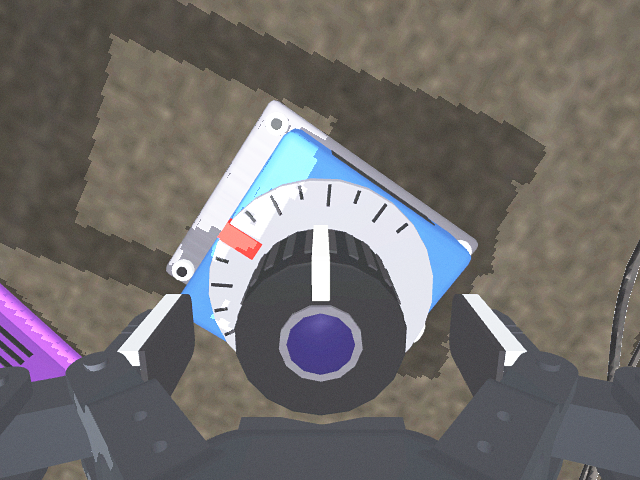

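View pics/d2c.png

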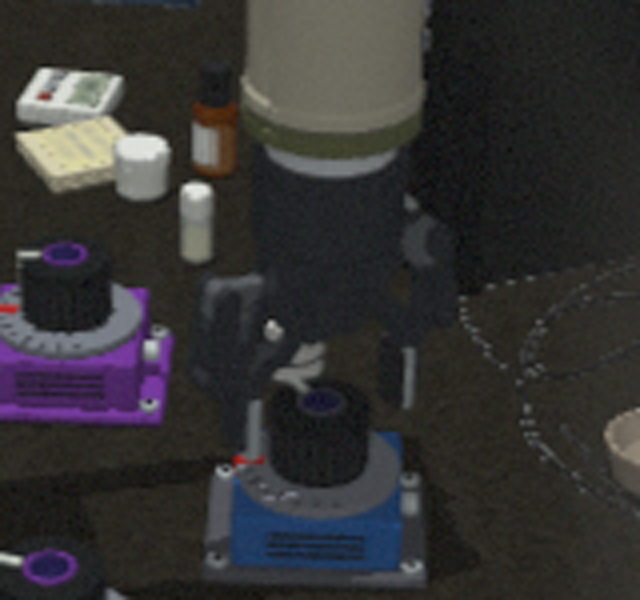

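Run:
```python
from h import *
p=sensors.sense()['tool_pos']
for q in ([p[0],p[1],83],[p[0]+.866*42,p[1]+.5*42,65],[p[0]-.866*42,p[1]-.5*42,65]):
  print((proj('d2',q)-[260,130])*4, proj('w2',q))
print(pix2w('w2',320,343,83))
```

```text
[319.68817096 398.17815704] [324.13809708 345.54172607]
[385.11466993 405.04306351] [447.91466514 317.66619219]
[249.85198195 450.66161799] [199.31690242 317.38859508]
[506.83810673 151.07746097  83.        ]
```

Jaws are centred on the ring to within about 1.5 mm. I'll close on it.

Emit:
move_arm([
  [[0,0,0,0,0,0],[0,0,0,0,0,0],[0,0,0,0,0,0],[0,0,0,0,0,0],[0,0,0,0,0,0],[0,0,0,0,0,0],[0,0,0,0,0,0],[0,0,0,0,0,0]],
], grip=0, newtons=40)

```text
time: 3.7
tool_pos: [508.1, 151.0, 61.9]
tcp_rot: [179.9, 0.0, 120.0]
ft_force: [-0.5, 1.1, 5.6]
finger_gap: 49.6
```

Emit:
move_arm([
  [[0,0,0,0,0,-4],[0,0,0,0,0,-8],[0,0,0,0,0,-12],[0,0,0,0,0,-16],[0,0,0,0,0,-20],[0,0,0,0,0,-24],[0,0,0,0,0,-28],[0,0,0,0,0,-32],[0,0,0,0,0,-36],[0,0,0,0,0,-40],[0,0,0,0,0,-44],[0,0,0,0,0,-48],[0,0,0,0,0,-52],[0,0,0,0,0,-55],[0,0,0,0,0,-57],[0,0,0,0,0,-57],[0,0,0,0,0,-57],[0,0,0,0,0,-57]],
])

```text
time: 5.5
tool_pos: [508.1, 151.1, 61.8]
tcp_rot: [180.0, 0.1, 177.0]
ft_force: [2.5, 2.5, 6.2]
finger_gap: 49.6
```

Run:
```python
from h import *
snap('wrist','w3');s=sensors.sense();print(s['tool_pos'],s['ft_force'],s['tcp_rot'],s['wrist_torque'])
c=pix2w('w3',320,343,83);print(proj('w3',[507,151.3,83]),proj('w3',[487,151.3,83]),proj('w3',[471.5,152,47]))
```

```text
[508.15813565 151.12857156  61.82295322] [1.85950704 3.55167489 5.74861786] [1.79965608e+02 7.82664147e-02 1.76972435e+02] [ 0.33883892 -0.23416816  0.05082605]
[321.87338818 344.96981312] [318.26561712 281.99936763] [318.48797194 202.21851217]
```

View pics/w3.png

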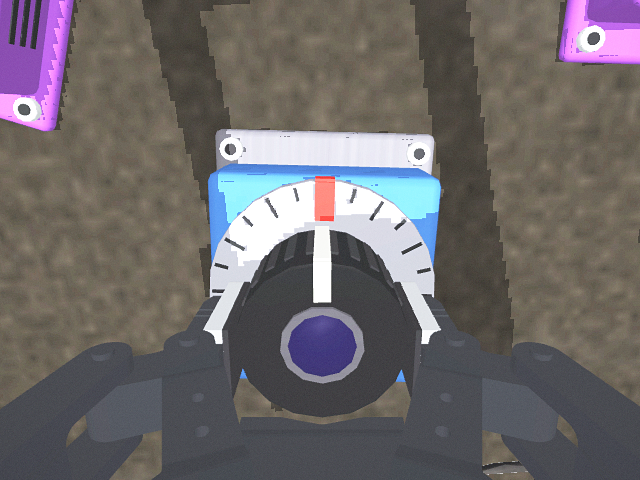

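The white line (322,265) now points at the red mark (325,200), within a couple of degrees. I'll release and rise.

Emit:
move_arm([
  [[0,0,0,0,0,0],[0,0,0,0,0,0],[0,0,0,0,0,0],[0,0,0,0,0,0],[0,0,0,0,0,0],[0,0,0,0,0,0],[0,0,0,0,0,0],[0,0,0,0,0,0],[0,0,-0.015,0,0,0],[0,0,-0.04,0,0,0],[0,0,-0.07,0,0,0],[0,0,-0.1,0,0,0],[0,0,-0.13,0,0,0],[0,0,-0.16,0,0,0],[0,0,-0.178,0,0,0],[0,0,-0.178,0,0,0],[0,0,-0.178,0,0,0],[0,0,-0.178,0,0,0]],
], grip=1)

```text
time: 7.35
tool_pos: [506.8, 150.7, 238.1]
tcp_rot: [-180.0, -0.1, 177.0]
ft_force: [-0.4, -0.2, 0.3]
finger_gap: 85.6
```

Run:
```python
from h import *
snap('wrist','w4');crop('w4',230,90,190,190,3,'w4c');s=sensors.sense();print(s['time'],s['tool_pos'],s['ft_force'],s['finger_gap'])
```

```text
7.4 [506.7115125  150.66457556 237.84309147] [0.36083987 0.06994426 0.09136893] 85.16038374334207
```

View pics/w4c.png

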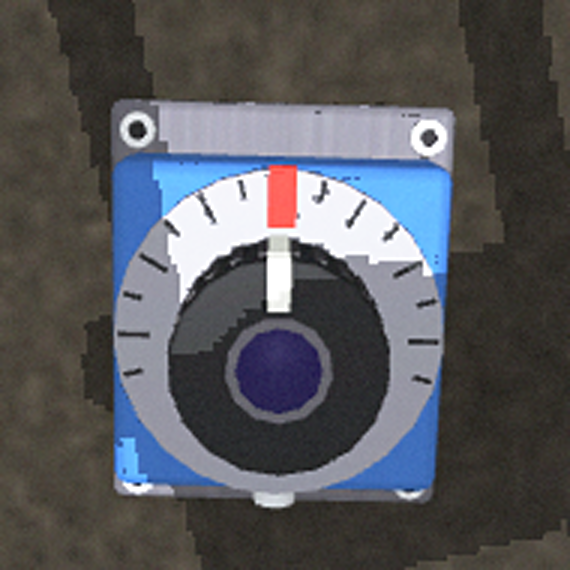

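The white line (x≈279 in the crop) meets the red mark (x≈282), so it is about 2° off. The gripper is clear and open.

```bash
python3 -c "
from bench import hand_in
print(hand_in())"
```

```text
the job is handed in; nothing more can be done
None
```

I turned the blue camera's focus ring about 57° counter-clockwise, let go, and raised the gripper about 178 mm clear before handing in.

- **Alignment:** the last wrist picture shows the white line within about 2° of the red mark; the limit is 12°.
- **Robot:** the gripper was open and the force on it near zero. The clock read about 7.4 s of the allowed 32 s.
- **Other cameras:** the arm stayed well away from the white camera and the purple look-alikes. I did not take a closing picture of the white ring.
- **Disagreements:** the scene and side cameras differed by about 6 mm on the ring's position, so I used the wrist camera for the grasp. The closed gripper read 49.6 mm on the 52 mm ring, but the ring turned with it as expected.

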